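# Rehang the repair parts basket and add the capacitor

### The arm

A 6-joint arm with a two-finger parallel gripper is mounted at the origin on the work surface. World frame = base frame: x ahead of the robot, y to its left, z up, the work surface at z = 0. Lengths are in m, angles in rad, forces in N, time in s.
With the tool pointing down it reaches from about 0.3 to 0.95 m from the base axis. Payload 3.1 kg.
Tool frame: the origin (TCP) lies at the very end of the fingers, on their centre line; the grasp point (between the pads) lies 19 mm behind it (bot.grip_point_offset is the distance from the TCP to the grasp point, in m); x points along the fingers, y is the direction in which the jaws open and shut, and the axes are right-handed (so a half turn about x gives the same grasp; the last joint's range is limited). The gripper opens to 85 mm and grips with 20 to 120 N. Pads are 22 mm wide; open, the fingers measure 114 mm over their backs; the gripper's body (76 mm by 85 mm) begins 54 mm behind the grasp point. The pads swing forward as they close: fully open they stand 13 mm farther back than shut.
Start: joints at [-0.07, 0.308, 1.634, -0, 1.2, -0.07], TCP at [0.625, -0, 0.231] pointing down, gripper open.
Joint ranges: [-3.06, 3.06], [-0.79, 1.96], [0.05, 2.63], [-1.19, 4.34], [0.05, 2.64], [-2.94, 2.94]. Speed limits (rad/s): [2.79, 2.79, 3.14, 3.14, 3.14, 3.14].

### API

Orientations are given as a rotation vector (axis times angle).
In Python, from workcell import sensors, optics, bot gives the robot as it stands.
- The arm moves only by the tool play_rows, never from a script. Its argument "targets" is a list of rows, each a list of 3 entries, a list of its own where there are three numbers: the opening, from -1 (shut) to 1 (fully open), so that 0 is half open, then the shift along the tool's x, y, z normalised to -1 to 1, where 1 is 30 mm, then the turn, a rotation vector about the tool's x, y, z normalised to -1 to 1, where 1 is 90 degrees. In form: [[grip, [dx, dy, dz], [wx, wy, wz]], ...]. A call has 1 to 20 rows; each row shifts and turns the commanded pose from where the row before left it, along the tool's axes as they then stand; what a row does not reach is not made up. A row lasts 1/12 s, in which the tool goes at most 41.7 mm and 7.16 degrees, less where a joint would pass 70% of its speed; a pose out of reach is approached as far as the arm can. A call with a number of a shift or a turn outside -1 to 1 is refused whole. A call with a gripper value outside its range is refused whole. The fingers move at their own pace and stop on an object; the grip force is fixed at half the most. Time passes only in rows, so rows that do not move let the fingers close. It gives the time, the measured TCP pose, the force and the opening at its end, in the units of the state.
- sensors.sense(): the state, without advancing time (a new reading comes with each control period).
- optics.grab_frame(name): name is "scene" or "side" or "wrist"; returns a dict with "img" (384x512x3 uint8, red, green, blue), "range_z" (384x512 float32, m along the optical axis (not along the pixel's ray), 0 where there is no reading), "K" (3x3 intrinsics, pixels), "dist" ([k1, k2, p1, p2, k3] as OpenCV has them; the pictures are not rectified), "camera_from_world" (4x4, takes a point from world to camera coordinates); the wrist camera has in their place "hand_eye" (4x4, takes a point from camera to tool coordinates, whose origin is the TCP and whose axes are the tool frame's). Camera axes: x right, y up, looking along -z (the intrinsics and any distortion apply to the point x, -y, -z); pixel columns grow to the right and rows downward; lengths in m; the calibration is good to about 2 mm. A picture is of the moment at which its call begins: read the wrist's pose just before it.
- bot.sign_off(): hands the job in, once; it reports no verdict.
The state is a dict: "time": time; "joint_pos": joint angles; "dq": joint speeds; "joint_torque": joint torques, N m; "tool_pos": TCP position; "ee_rot": TCP orientation; "contact_force": force on the tool from outside, world axes, zero at the start; "ft_torque": the same for the moment, N m; "gripper_width": opening from 0.0 (shut) to 1.0 (fully open).
Only numpy, scipy, OpenCV 4.12 (cv2) and the standard library are available. Lean on these libraries where they do the work, as an engineer would, in place of code of your own. Each camera call takes 0.05 s, during which the arm holds its last target.

### The job

At the appliance repair bench, move the parts basket from the double hook it hangs on to the empty double hook under the same wire shelf, without setting it down on the way and keeping it level so that nothing spills. Once it hangs freely there, stand the round capacitor can from the bench upright in the free front half of the basket, and leave the screwdriver, wrench, jar and spool alone.

Things in the scene. Friction and masses are not known exactly. Their poses are not given: they have to be found in the camera images.
- wire_shelf: black wire bench shelf, 840 mm long (its y), 170 mm deep (its x, away from the robot), on two rear posts. Origin on the table below the middle of the front edge wire, which is 400 mm up. Both hooks stand square to it, the basket within 2 degrees. It overhangs the hooks: reach them with the tool leaning about 30 to 45 degrees, hand on the robot's side
- hook_home_seat (a point): double hook the basket hangs on at first: two 8 mm steel prongs, 45 mm either side of this point in y, open to the robot (-x). Point: where the bar's centre rests, 260 mm up. Prongs flat 12 mm either way in x; upturned ends top out 16 mm above the point, 30 mm in front; stems 60 mm behind, up to the shelf. Axes as the shelf's. Shelf front edge 15 mm behind the point, 140 mm above it
- hook_free_seat (a point): the same point on the other, equal, empty double hook, where the basket must go
- basket_bar (a point): middle of the basket's hanging bar: 12 mm round steel, 140 mm long (y), top of a rigid hoop across the middle of an open aluminium tray 180 (x) by 170 (y) by 50 mm high, underside 140 mm below the bar. z up, x away from the robot. About 0.6 kg, centred below the bar. Rear half (+x) full of removed parts, front half free. A firm grip (40 N) on the bar keeps the basket at its angle
- basket_space (a point): middle of the free front half of the basket, 43 mm in front of the bar and 135 mm below it, 2 mm above the tray's floor; the free space is 87 mm (x) by 164 mm (y)
- capacitor_mid (a point): capacitor, a plain aluminium can 46 mm in diameter with a black top and two brass tabs, 95 mm high over the tabs, standing on the bench in front of the shelf; about 0.15 kg. Point on its axis 45 mm above its underside, z up
- screwdriver: bystander, screwdriver 190 mm long, lying on the bench below the hooks
- wrench: bystander, wrench 170 mm long, lying on the bench below the hooks
- jar: bystander, glass jar with a white lid, 64 mm wide, 75 mm high, on the left (+y); origin at its underside
- spool: bystander, grey spool 64 mm wide, 50 mm high, on the right (-y); origin at its underside

How it is judged:
On the way:
1. the basket hangs level on the other hook, let go, before the capacitor is put in (horizontal distance between basket_bar and hook_free_seat below 0.035 m and z of basket_bar in the frame of hook_free_seat between -0.008 and 0.008 m and angle between basket_bar's own z axis and vertical below 0.17 rad and distance between the grasp point and basket_bar above 0.06 m and horizontal distance between capacitor_mid and basket_space above 0.06 m), for 0.3 s.
At the end, for the whole second after the job is handed in: the basket's bar rests on both prongs of the hook that was empty (within 35 mm across and 8 mm in height of its seat), the basket within 14 degrees of level, and the capacitor stands on the tray's floor in the front half, upright within 20 degrees (horizontal distance between basket_bar and hook_free_seat below 0.035 m and z of basket_bar in the frame of hook_free_seat between -0.008 and 0.008 m and angle between basket_bar's own z axis and vertical below 0.25 rad and x of capacitor_mid in the frame of basket_space between -0.04 and 0.04 m and y of capacitor_mid in the frame of basket_space between -0.07 and 0.07 m and z of capacitor_mid in the frame of basket_space between 0.03 and 0.055 m and angle between capacitor_mid's own z axis and vertical below 0.35 rad); the robot touches nothing.
It fails at once if the basket is tilted by more than 20 degrees (angle between basket_bar's own z axis and vertical above 0.35 rad).
It fails at once if the basket is set down or dropped (its underside comes within 40 mm of the table) (height (world z) of basket_bar below 0.18 m).
It fails at once if a bystander is moved by more than 30 mm (distance of any of screwdriver, wrench, jar, spool from where it was at the start of the episode above 0.03 m).
It also fails if it takes over 72 s, if anything falls off the work surface, if the arm or the gripper's body presses on something with over 40 N, if the wrist force passes 120 N, or if a joint passes its speed limit or range.

## Working session

There is one attempt and no reset: what is moved stays moved. The work goes in short steps, Python scripts to look and compute and a tool call to move; the robot and the scene stay as the last step left them, time stands still between calls to the robot, and variables do not carry over. Pictures are saved under pics/ and viewed, and the job is handed in when it is done.

Besides the shell and the picture viewer there is one more tool, called after "Call:" by a JSON object that holds its "api" and its "payload". play_rows: Moves the arm, as the interface text tells. Its arguments: {"type":"object","properties":{"targets":{"type":"array","items":{"type":"array"}}},"required":["targets"]}

```bash
ls; mkdir -p pics
cat > h.py <<'E'
import numpy as np, cv2
from workcell import sensors, optics, bot
from scipy.spatial.transform import Rotation as R
def snap(n,tag):
    s=sensors.sense(); f=optics.grab_frame(n); f['s']=s
    cv2.imwrite(f'pics/{tag}.png',cv2.cvtColor(f['img'],cv2.COLOR_RGB2BGR))
    np.savez(f'pics/{tag}.npz',**{k:v for k,v in f.items() if k!='s'},tp=s['tool_pos'],tr=s['ee_rot'])
    return f
def load(tag):
    d=dict(np.load(f'pics/{tag}.npz')); 
    if 'camera_from_world' in d: d['wfc']=np.linalg.inv(d['camera_from_world'])
    else:
        T=np.eye(4);T[:3,:3]=R.from_rotvec(d['tr']).as_matrix();T[:3,3]=d['tp'];d['wfc']=T@d['hand_eye']
    return d
def ray(d,uv):
    uv=np.array(uv,float).reshape(-1,1,2)
    n=cv2.undistortPoints(uv,d['K'],d['dist']).reshape(-1,2)
    c=np.c_[n[:,0],-n[:,1],-np.ones(len(n))]
    return d['wfc'][:3,3], c@d['wfc'][:3,:3].T   # dir scaled to depth 1
def onz(d,uv,z):
    o,r=ray(d,uv); return o+r*((z-o[2])/r[:,2])[:,None]
def pts(d,uv):
    o,r=ray(d,uv); uv=np.array(uv,int).reshape(-1,2); z=d['range_z'][uv[:,1],uv[:,0]]
    return o+r*z[:,None]
def cloud(d):
    h,w=d['range_z'].shape; v,u=np.mgrid[:h,:w]; P=pts(d,np.c_[u.ravel(),v.ravel()]).reshape(h,w,3)
    P[d['range_z']==0]=np.nan; return P
E
python3 - <<'E'
from h import *
for n in ['scene','side','wrist']:
    f=snap(n,n+'0'); d=load(n+'0'); print(n,d['wfc'].round(3).tolist(),d['K'].round(1).tolist(),d['dist'])
print(sensors.sense())
E
```

```text
pics
scene [[-0.863, 0.467, -0.192, 0.276], [-0.506, -0.799, 0.325, 0.441], [-0.002, 0.378, 0.926, 1.445], [0.0, 0.0, 0.0, 1.0]] [[420.9, 0.0, 250.0], [0.0, 420.9, 198.2], [0.0, 0.0, 1.0]] [-0.05685347  0.          0.          0.          0.        ]
side [[0.973, 0.145, -0.177, 0.351], [-0.229, 0.624, -0.747, -0.845], [0.002, 0.768, 0.641, 0.902], [0.0, 0.0, 0.0, 1.0]] [[353.3, 0.0, 253.4], [0.0, 353.3, 194.3], [0.0, 0.0, 1.0]] [-0.01678354  0.          0.          0.          0.        ]
wrist [[1.0, -0.001, -0.002, 0.626], [0.002, 0.957, 0.291, 0.076], [0.002, -0.291, 0.957, 0.374], [0.0, 0.0, 0.0, 1.0]] [[288.9, 0.0, 255.3], [0.0, 288.9, 189.5], [0.0, 0.0, 1.0]] [-0.00598721  0.          0.          0.          0.        ]
{'time': 0.15, 'joint_pos': array([-6.96795745e-02,  3.07776912e-01,  1.63342376e+00,  5.42470594e-05,
        1.19964348e+00, -6.96858280e-02]), 'dq': array([-2.12016766e-03,  8.02299741e-04, -1.95477946e-03,  9.08273183e-05,
       -8.99691536e-04,  6.03237103e-04]), 'joint_torque': array([ 1.34746166e-02, -3.88459790e+01, -2.57567382e+01, -4.39688185e-03,
        1.97565265e-02,  2.84445177e-04]), 'tool_pos': array([ 6.25254899e-01, -1.62476003e-05,  2.31653197e-01]), 'ee_rot': array([ 1.20956281,  1.20863953, -1.20865777]), 'contact_force': array([-0.11204086,  0.02563701,  0.7282989 ]), 'ft_torque': array([0.03539874, 0.05517715, 0.02014291]), 'gripper_width': 0.9959914038094111}
```

View pics/scene0.png

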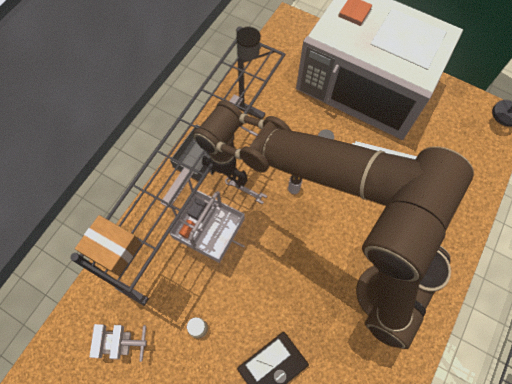

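View pics/side0.png

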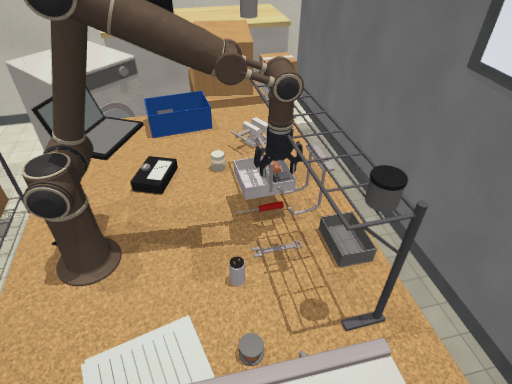

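View pics/wrist0.png

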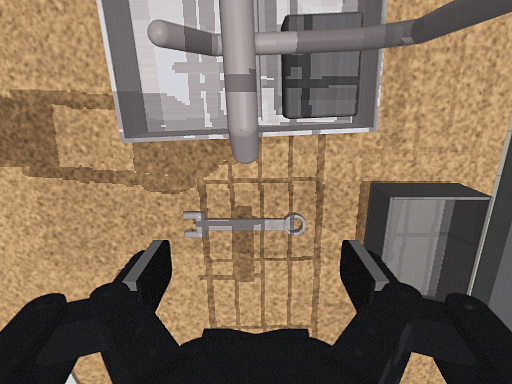

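The scene view shows the basket near (208,225), a hook tip near (262,198) and the capacitor at (296,185). The side view has the capacitor at (237,270), the basket at (263,177) and a hook near (300,200). The wrist view shows the bar along the column at x≈240, with a prong crossing it at row 40.

Run:
```python
from h import *
a=cv2.imread('pics/scene0.png')[100:290,130:340]; cv2.imwrite('pics/sc_z.png',cv2.resize(a,None,fx=3,fy=3,interpolation=cv2.INTER_CUBIC))
a=cv2.imread('pics/side0.png')[120:310,200:420]; cv2.imwrite('pics/si_z.png',cv2.resize(a,None,fx=3,fy=3,interpolation=cv2.INTER_CUBIC))
for n in ['scene0','side0','wrist0']:
    d=load(n); P=cloud(d)
    for lo,hi in [(.245,.285),(.39,.41)]:
        m=(P[...,2]>lo)&(P[...,2]<hi)&(P[...,0]>.45)&(abs(P[...,1])<.6)
        q=P[m]; print(n,lo,len(q), np.nanpercentile(q,[1,50,99],axis=0).round(3).tolist() if len(q) else '')
```

```text
scene0 0.245 1640 [[0.457, -0.587, 0.246], [0.639, -0.189, 0.263], [1.633, 0.432, 0.285]]
scene0 0.39 4172 [[0.598, -0.398, 0.391], [0.7, 0.107, 0.402], [0.808, 0.443, 0.408]]
side0 0.245 1334 [[0.516, -0.559, 0.246], [1.624, 0.195, 0.263], [1.634, 0.587, 0.284]]
side0 0.39 3549 [[0.596, -0.41, 0.391], [0.719, -0.16, 0.402], [1.629, 0.557, 0.409]]
wrist0 0.245 16592 [[0.572, -0.008, 0.248], [0.624, 0.092, 0.264], [0.681, 0.107, 0.284]]
wrist0 0.39 0
```

View pics/sc_z.png

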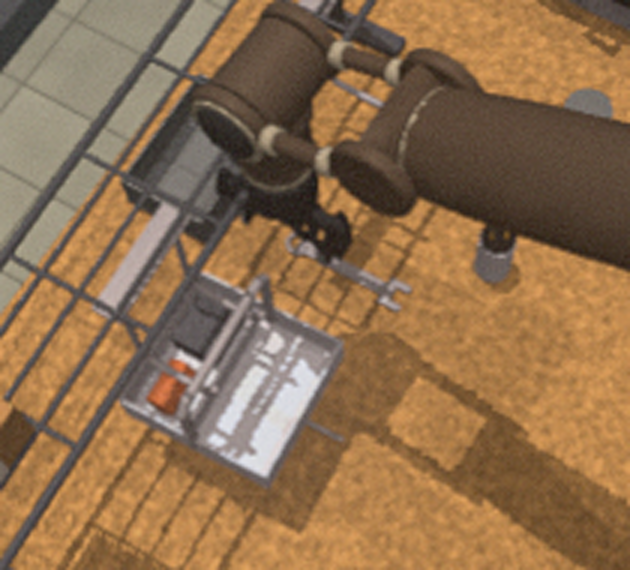

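View pics/si_z.png

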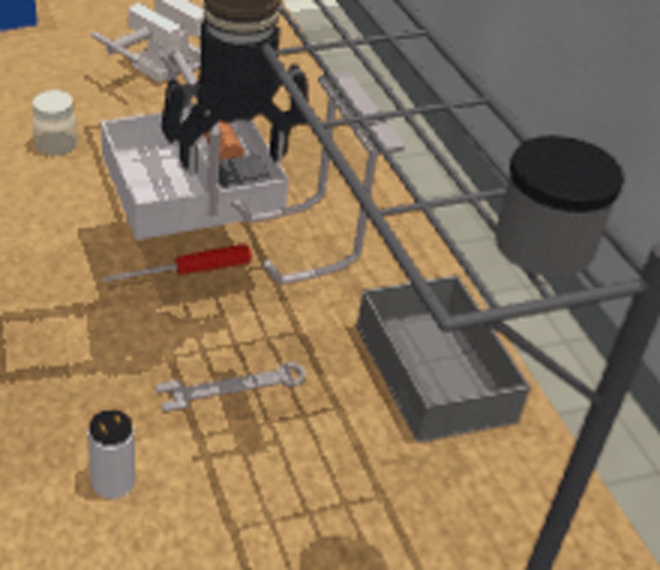

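Run:
```python
from h import *
d=load('side0'); P=cloud(d)
m=(P[...,2]>.225)&(P[...,2]<.30)&(P[...,0]>.45)&(P[...,0]<.72)&(abs(P[...,1])<.35)
im=d['img'][...,::-1].copy(); im[m]=(0,255,0); cv2.imwrite('pics/m1.png',cv2.resize(im[120:310,200:420],None,fx=3,fy=3,interpolation=cv2.INTER_NEAREST))
n,l,st,c=cv2.connectedComponentsWithStats(m.astype(np.uint8))
for i in range(1,n):
    q=P[l==i]
    if len(q)>15: print(i,c[i].round(),len(q),np.percentile(q,[2,50,98],axis=0).round(3).tolist())
d=load('wrist0'); P=cloud(d)
m=(P[...,2]>.22)&(P[...,2]<.30)
im=d['img'][...,::-1].copy(); im[m]=(0,255,0); cv2.imwrite('pics/m2.png',im)
for y in range(5,160,15): print(y, [P[y,x].round(3).tolist() for x in (160,200,230,240,250,300,380)])
# front edge
for n in ['scene0','side0']:
    P=cloud(load(n)); m=(abs(P[...,2]-.40)<.01)&(P[...,0]>.5)&(P[...,0]<.85)&(abs(P[...,1])<.45)
    q=P[m]
    for y in np.arange(-.4,.44,.08):
        w=q[abs(q[:,1]-y)<.04]; 
        if len(w)>10:
            h,e=np.histogram(w[:,0],bins=np.arange(.55,.85,.01)); print(n,round(y,2),dict(zip(e[:-1].round(2),h)))
```

```text
1 [259. 141.] 82 [[0.593, 0.134, 0.24], [0.614, 0.18, 0.263], [0.637, 0.213, 0.274]]
5 [294. 164.] 107 [[0.668, -0.016, 0.248], [0.675, -0.008, 0.281], [0.695, 0.011, 0.3]]
6 [262. 168.] 104 [[0.556, -0.015, 0.251], [0.576, -0.01, 0.287], [0.587, 0.007, 0.299]]
7 [271. 166.] 31 [[0.617, 0.045, 0.227], [0.621, 0.05, 0.242], [0.628, 0.054, 0.257]]
9 [295. 188.] 117 [[0.601, -0.102, 0.248], [0.656, -0.098, 0.257], [0.69, -0.092, 0.297]]
10 [306. 208.] 130 [[0.602, -0.192, 0.248], [0.657, -0.188, 0.258], [0.691, -0.183, 0.296]]
5 [[0.553, 0.146, 0.123], [0.584, 0.146, 0.124], [0.618, 0.106, 0.266], [0.621, 0.106, 0.267], [0.624, 0.107, 0.262], [0.66, 0.146, 0.123], [0.704, 0.134, 0.167]]
20 [[0.597, 0.099, 0.275], [0.583, 0.137, 0.121], [0.617, 0.102, 0.266], [0.621, 0.102, 0.265], [0.624, 0.102, 0.263], [0.656, 0.129, 0.154], [0.705, 0.126, 0.168]]
35 [[0.597, 0.095, 0.276], [0.607, 0.098, 0.262], [0.617, 0.097, 0.266], [0.621, 0.097, 0.265], [0.624, 0.098, 0.264], [0.643, 0.099, 0.254], [0.67, 0.098, 0.26]]
50 [[0.55, 0.115, 0.122], [0.606, 0.093, 0.26], [0.617, 0.093, 0.264], [0.621, 
[... 20702 characters left out ...]
(0.61): np.int64(0), np.float64(0.62): np.int64(5), np.float64(0.63): np.int64(2), np.float64(0.64): np.int64(0), np.float64(0.65): np.int64(0), np.float64(0.66): np.int64(2), np.float64(0.67): np.int64(2), np.float64(0.68): np.int64(0), np.float64(0.69): np.int64(0), np.float64(0.7): np.int64(0), np.float64(0.71): np.int64(0), np.float64(0.72): np.int64(0), np.float64(0.73): np.int64(0), np.float64(0.74): np.int64(0), np.float64(0.75): np.int64(0), np.float64(0.76): np.int64(0), np.float64(0.77): np.int64(0), np.float64(0.78): np.int64(0), np.float64(0.79): np.int64(0), np.float64(0.8): np.int64(0), np.float64(0.81): np.int64(0), np.float64(0.82): np.int64(0), np.float64(0.83): np.int64(0)}
```

View pics/m1.png

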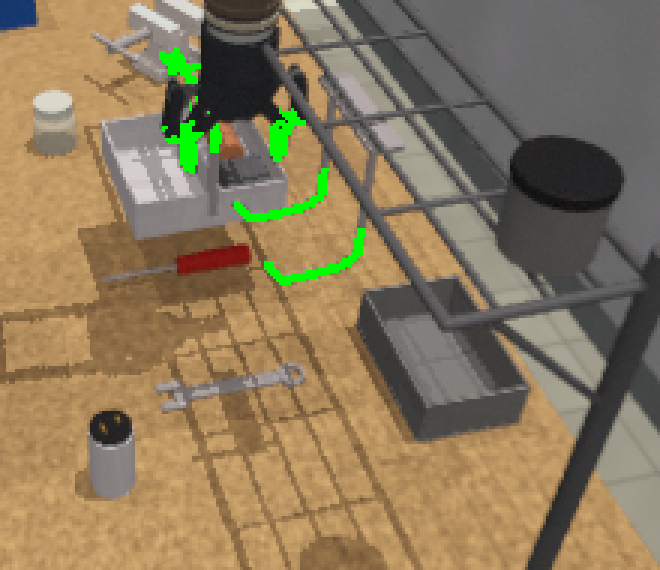

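View pics/m2.png

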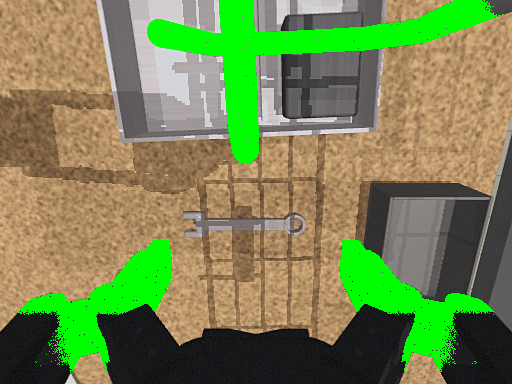

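Run:
```python
from h import *
for n in ['scene0','side0']:
    P=cloud(load(n))
    m=(abs(P[...,2]-.165)<.008)&(abs(P[...,0]-.62)<.12)&(abs(P[...,1]-.13)<.12)
    q=P[m]; print(n,'rim',len(q),np.percentile(q,[1,99],axis=0).round(3).tolist())
    rect=cv2.minAreaRect(q[:,:2].astype(np.float32)*1000); print(rect)
    m=(P[...,2]>.235)&(P[...,2]<.28)&(abs(P[...,0]-.62)<.02)&(P[...,1]>.03)&(P[...,1]<.24)
    q=P[m]; print('bar',len(q),[np.round(np.median(q[(q[:,1]>a)&(q[:,1]<=a+.02)],axis=0),3).tolist() for a in np.arange(.04,.22,.02) if ((q[:,1]>a)&(q[:,1]<=a+.02)).any()])
    # capacitor
    m=(P[...,2]>.01)&(P[...,2]<.1)&(P[...,0]>.3)&(P[...,0]<.6)&(P[...,1]<-.02)&(P[...,1]>-.3)
    k,l,st,c=cv2.connectedComponentsWithStats(m.astype(np.uint8))
    for i in range(1,k):
        q=P[l==i]
        if len(q)>60: print('obj',c[i].round(),len(q),np.percentile(q,[2,50,98],axis=0).round(3).tolist())
        if len(q)>60: 
            t=q[(q[:,2]>.08)]; print('top',t.mean(0).round(3) if len(t) else '', len(t))
            w=q[(q[:,2]>.02)&(q[:,2]<.075)]
            A=np.c_[2*w[:,:2],np.ones(len(w))]; s=np.linalg.lstsq(A,(w[:,:2]**2).sum(1),rcond=None)[0]; print('circ',s[:2].round(4),np.sqrt(s[2]+s[0]**2+s[1]**2))
s=sensors.sense(); print(R.from_rotvec(s['ee_rot']).as_matrix().round(3), bot.grip_point_offset)
```

```text
scene0 rim 419 [[0.523, 0.051, 0.157], [0.707, 0.225, 0.173]]
((615.424072265625, 138.1169891357422), (182.62368774414062, 172.17271423339844), 2.0273845195770264)
bar 270 [[0.615, 0.058, 0.252], [0.617, 0.07, 0.262], [0.617, 0.095, 0.262], [0.616, 0.108, 0.262], [0.615, 0.13, 0.264], [0.614, 0.15, 0.263], [0.613, 0.17, 0.264], [0.616, 0.189, 0.261], [0.611, 0.211, 0.26]]
obj [294. 184.] 193 [[0.435, -0.191, 0.015], [0.453, -0.168, 0.08], [0.477, -0.158, 0.094]]
top [ 0.456 -0.175  0.087] 96
circ [ 0.4574 -0.1809] 0.02201294491135488
side0 rim 367 [[0.527, 0.044, 0.157], [0.71, 0.219, 0.172]]
((618.7862548828125, 133.80567932128906), (180.88360595703125, 178.11239624023438), 2.544135332107544)
bar 99 [[0.623, 0.051, 0.247], [0.619, 0.07, 0.264], [0.605, 0.091, 0.26], [0.615, 0.104, 0.261], [0.618, 0.137, 0.265], [0.616, 0.152, 0.264], [0.615, 0.174, 0.263], [0.614, 0.184, 0.26], [0.613, 0.207, 0.253]]
obj [237. 270.] 382 [[0.435, -0.209, 0.013], [0.454, -0.2, 0.072], [0.477, -0.169, 0.092]]
top [ 0.456 -0.189  0.087] 163
circ [ 0.4567 -0.1859] 0.02204212366723874
[[ 0.001  1.    -0.   ]
 [-0.    -0.    -1.   ]
 [-1.     0.001  0.   ]] 0.0187
```

Call:
{"api": "play_rows", "payload": {"targets": [[0, [0, -0.85, 0], [0, 0, 0]], [0, [0, -0.85, 0], [0, 0, 0]], [0, [0, -0.85, 0], [0, 0, 0]], [0, [0, -0.85, 0], [0, 0, 0]], [0, [0, -0.85, 0], [0, 0, 0]], [0, [-0.6, 0, -0.9], [0, 0, 0]], [0, [-0.6, 0, -0.9], [0, 0, 0]], [0, [-0.6, 0, -0.9], [0, 0, 0]], [0, [-0.6, 0, -0.9], [0, 0, 0]], [0, [-0.6, 0, -0.9], [-0.022, 0, 0]], [0, [0, 0, 0], [0, 0, 0.074]], [0, [0, 0, 0], [0, 0, 0.074]], [0, [0, 0, 0], [0, 0, 0.074]], [0, [0, 0, 0], [0, 0, 0.074]], [0, [0, 0, 0], [0, 0, 0.074]], [0, [0, 0, 0], [0, 0, 0.074]], [0, [0, 0, 0], [0, 0, 0]], [0, [0, 0, 0], [0, 0, 0]]]}}

```text
time: 1.65
tool_pos: [0.4949, 0.1346, 0.3181]
ee_rot: [1.443, 0.711, -0.66]
contact_force: [0.2, 1.0, -3.5]
gripper_width: 0.502
```

```bash
cat >> h.py <<'E'
def go(target,lean=40,yaw=2,jaw='x',off=0.0187):
    """target = grasp point world; prints tool-frame shift units + residual turn units"""
    s=sensors.sense(); M=R.from_rotvec(s['ee_rot']).as_matrix()
    a=np.radians(lean); X=np.array([np.sin(a),0,-np.cos(a)])
    Y=np.array([np.cos(a),0,np.sin(a)]); 
    if jaw=='y': Y=np.array([0,1.,0])
    G=np.c_[X,Y,np.cross(X,Y)]; G=R.from_euler('z',yaw,degrees=True).as_matrix()@G
    t=np.array(target)+off*G[:,0]
    print('tcp',s['tool_pos'].round(4),'->',t.round(4),'t',round(s['time'],2),'w',round(s['gripper_width'],3),'F',s['contact_force'].round(1))
    print('shift units',(M.T@(t-s['tool_pos'])/.03).round(2),'turn units',(R.from_matrix(M.T@G).as_rotvec()/(np.pi/2)).round(3),'q',s['joint_pos'].round(2))
E
python3 - <<'E'
from h import *
go((.618,.134,.26)); snap('wrist','w1');snap('side','s1');
E
```

```text
tcp [0.4949 0.1346 0.3181] -> [0.63   0.1344 0.2457] t 1.65 w 0.502 F [ 0.2  1.  -3.5]
shift units [4.73 1.93 0.16] turn units [0.001 0.001 0.005] q [ 0.27 -0.36  2.26 -0.28  0.59  0.42]
```

View pics/w1.png

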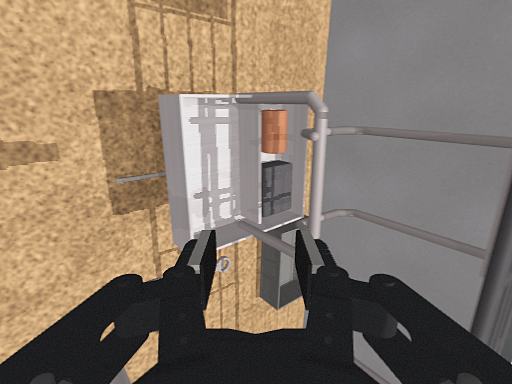

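View pics/s1.png

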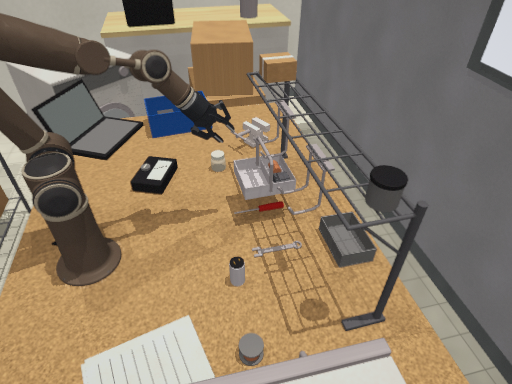

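Wrist view: the bar runs from (320,108) to (312,240), crossed by the prongs at rows 133 and 213. I'll refine the bar and both hooks by depth.

Run:
```python
from h import *
d=load('w1'); P=cloud(d)
m=(P[...,2]>.225)&(P[...,2]<.285)&(P[...,0]>.56)&(P[...,0]<.7)&(P[...,1]<.3)
q=P[m]
for a in np.arange(.03,.24,.01):
    w=q[(q[:,1]>a)&(q[:,1]<=a+.01)]
    if len(w)>5: print(a.round(2),len(w),np.percentile(w,[5,50,95],axis=0)[:,[0,2]].round(3).tolist())
```

```text
0.05 86 [[0.615, 0.226], [0.616, 0.233], [0.618, 0.241]]
0.06 40 [[0.617, 0.225], [0.62, 0.232], [0.623, 0.238]]
0.08 30 [[0.616, 0.264], [0.619, 0.265], [0.623, 0.266]]
0.09 295 [[0.603, 0.253], [0.638, 0.261], [0.679, 0.28]]
0.1 394 [[0.603, 0.251], [0.643, 0.262], [0.681, 0.28]]
0.11 120 [[0.613, 0.258], [0.615, 0.263], [0.62, 0.266]]
0.12 124 [[0.612, 0.257], [0.614, 0.263], [0.62, 0.266]]
0.13 129 [[0.612, 0.257], [0.614, 0.263], [0.619, 0.266]]
0.14 133 [[0.612, 0.257], [0.613, 0.263], [0.619, 0.266]]
0.15 134 [[0.611, 0.257], [0.613, 0.263], [0.619, 0.266]]
0.16 145 [[0.61, 0.258], [0.612, 0.263], [0.618, 0.266]]
0.17 146 [[0.61, 0.257], [0.612, 0.263], [0.618, 0.266]]
0.18 491 [[0.591, 0.254], [0.636, 0.264], [0.677, 0.28]]
0.19 353 [[0.601, 0.253], [0.616, 0.263], [0.677, 0.279]]
0.2 171 [[0.609, 0.256], [0.61, 0.263], [0.616, 0.266]]
0.21 331 [[0.608, 0.228], [0.61, 0.25], [0.615, 0.262]]
0.22 133 [[0.608, 0.227], [0.61, 0.242], [0.614, 0.253]]
```

Call:
{"api": "play_rows", "payload": {"targets": [[0, [0, 0.96, 0.05], [0, 0, 0.005]], [0, [0, 0.96, 0], [0, 0, 0]], [0, [0.8, 0, 0], [0, 0, 0]], [0, [0.8, 0, 0], [0, 0, 0]], [0, [0.8, 0, 0], [0, 0, 0]], [0, [0, 0, 0], [0, 0, 0]]]}}

```text
time: 2.25
tool_pos: [0.5906, 0.1359, 0.3008]
ee_rot: [1.447, 0.702, -0.655]
contact_force: [-0.2, -0.9, -4.3]
gripper_width: 0.503
```

Run:
```python
from h import *
go((.618,.136,.26)); snap('wrist','w2')
```

```text
tcp [0.5906 0.1359 0.3008] -> [0.63   0.1364 0.2457] t 2.25 w 0.503 F [-0.2 -0.9 -4.3]
shift units [ 2.25 -0.18  0.02] turn units [-0.001  0.001 -0.001] q [ 0.22 -0.13  2.12 -0.26  0.47  0.38]
```

View pics/w2.png

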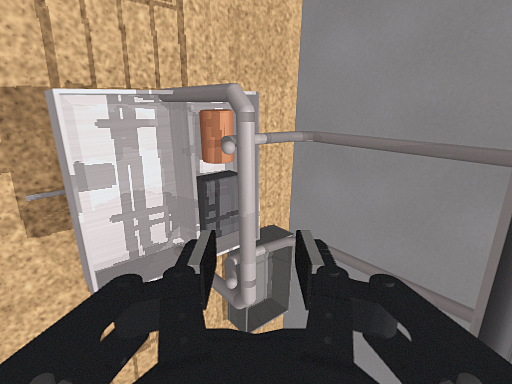

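The bar (column 247) lies between the finger tips (210 and 300). I'll go in and close.

Call:
{"api": "play_rows", "payload": {"targets": [[0, [0.75, -0.18, 0], [0, 0, 0]], [0, [0.75, 0, 0], [0, 0, 0]], [0, [0.75, 0, 0], [0, 0, 0]], [0, [0, 0, 0], [0, 0, 0]], [-1, [0, 0, 0], [0, 0, 0]], [-1, [0, 0, 0], [0, 0, 0]], [-1, [0, 0, 0], [0, 0, 0]], [-1, [0, 0, 0], [0, 0, 0]], [-1, [0, 0, 0], [0, 0, 0]], [-1, [0, 0, 0], [0, 0, 0]], [-1, [0, 0, 0], [0, 0, 0]], [-1, [0, 0, 0], [0, 0, 0]]]}}

```text
time: 3.3
tool_pos: [0.6284, 0.1381, 0.2505]
ee_rot: [1.449, 0.698, -0.647]
contact_force: [-4.9, -1.9, 3.5]
gripper_width: 0.11
```

Run:
```python
from h import *
go((.618,.136,.26)); snap('wrist','w3')
```

```text
tcp [0.6284 0.1381 0.2505] -> [0.63   0.1364 0.2457] t 3.3 w 0.11 F [-4.9 -1.9  3.5]
shift units [ 0.16 -0.06  0.06] turn units [-0.    -0.    -0.006] q [ 0.2   0.02  2.1  -0.33  0.34  0.44]
```

View pics/w3.png

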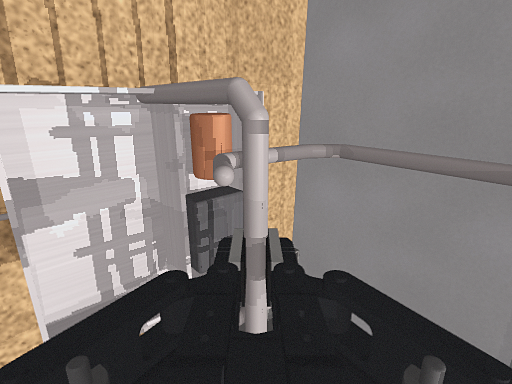

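Call:
{"api": "play_rows", "payload": {"targets": [[-1, [-0.13, 0.11, 0], [0, 0, 0]], [-1, [-0.13, 0.11, 0], [0, 0, 0]], [-1, [-0.13, 0.11, 0], [0, 0, 0]], [-1, [-0.13, 0.11, 0], [0, 0, 0]], [-1, [-0.13, 0.11, 0], [0, 0, 0]], [-1, [-0.13, 0.11, 0], [0, 0, 0]], [-1, [0, 0, 0], [0, 0, 0]]]}}

```text
time: 3.93
tool_pos: [0.6286, 0.1382, 0.2812]
ee_rot: [1.449, 0.698, -0.647]
contact_force: [0.5, 0.3, -7.7]
gripper_width: 0.11
```

```bash
cat >> h.py <<'E'
def barpos(tag):
    P=cloud(load(tag)); return P
E
python3 - <<'E'
from h import *
go((.618,.136,.295)); snap('wrist','w4'); snap('side','s4')
a=np.hstack([cv2.imread('pics/w4.png'),cv2.resize(cv2.imread('pics/s4.png')[120:240,200:330],(416,384))]);cv2.imwrite('pics/c4.png',cv2.resize(a,None,fx=.85,fy=.85))
E
```

```text
tcp [0.6286 0.1382 0.2812] -> [0.63   0.1364 0.2807] t 3.93 w 0.11 F [ 0.5  0.3 -7.7]
shift units [0.04 0.02 0.06] turn units [-0.    -0.    -0.006] q [ 0.2  -0.02  2.07 -0.28  0.41  0.38]
```

View pics/c4.png

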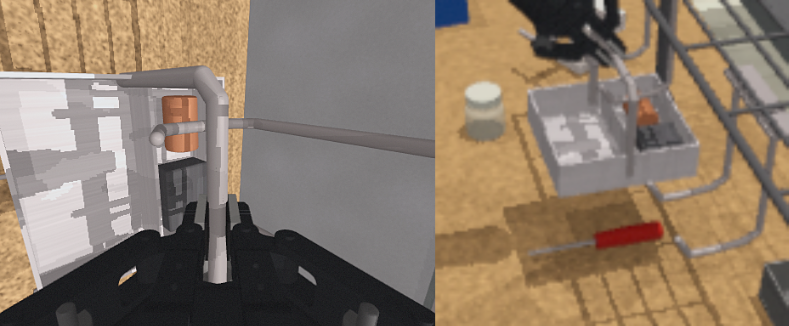

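The side view shows the basket lifted and level, and the wrist view shows the prong clear below the bar. Next I'll raise a little more and pull out.

Call:
{"api": "play_rows", "payload": {"targets": [[-1, [-0.13, 0.11, 0], [0, 0, 0]], [-1, [-0.13, 0.11, 0], [0, 0, 0]], [-1, [-0.11, -0.13, 0], [0, 0, 0]], [-1, [-0.22, -0.26, 0], [0, 0, 0]], [-1, [-0.32, -0.38, 0], [0, 0, 0]], [-1, [-0.32, -0.38, 0], [0, 0, 0]], [-1, [-0.32, -0.38, 0], [0, 0, 0]], [-1, [-0.32, -0.38, 0], [0, 0, 0]], [-1, [-0.22, -0.26, 0], [0, 0, 0]], [-1, [-0.22, -0.26, 0], [0, 0, 0]], [-1, [-0.11, -0.13, 0], [0, 0, 0]], [-1, [0, 0, 0], [0, 0, 0]]]}}

```text
time: 5.03
tool_pos: [0.5261, 0.1345, 0.2889]
ee_rot: [1.448, 0.7, -0.649]
contact_force: [0.5, 0.1, -8.8]
gripper_width: 0.115
```

Run:
```python
from h import *
go((.53,-.143,.30)); snap('scene','sc5'); snap('side','s5')
a=np.hstack([cv2.resize(cv2.imread('pics/sc5.png')[120:300,130:330],(400,360)),cv2.resize(cv2.imread('pics/s5.png')[120:300,180:380],(400,360))]);cv2.imwrite('pics/c5.png',a)
for n in ['sc5','s5']:
    P=cloud(load(n))
    m=(P[...,2]>.17)&(P[...,2]<.225)&(P[...,0]>.4)&(P[...,0]<.66)&(P[...,1]>.02)&(P[...,1]<.25)
    q=P[m]; A=np.c_[q[:,:2],np.ones(len(q))]
    q=q[abs(q[:,2]-np.median(q[q[:,2]>.195][:,2]))<.008]; A=np.c_[q[:,:2],np.ones(len(q))]
    print(n,len(q),np.linalg.lstsq(A,q[:,2],rcond=None)[0].round(3),cv2.minAreaRect(q[:,:2].astype(np.float32)*1000))
```

```text
tcp [0.5261 0.1345 0.2889] -> [ 0.542  -0.1426  0.2857] t 5.03 w 0.115 F [ 0.5  0.1 -8.8]
shift units [0.22 0.09 9.25] turn units [-0.     0.    -0.004] q [ 0.25 -0.26  2.25 -0.31  0.47  0.44]
sc5 331 [-0.026 -0.001  0.217] ((516.7290649414062, 135.0802001953125), (179.5581512451172, 172.0294952392578), 2.716331958770752)
s5 481 [-0.015 -0.     0.211] ((519.037109375, 131.6422576904297), (181.0122528076172, 179.3709716796875), 2.199341297149658)
```

View pics/c5.png

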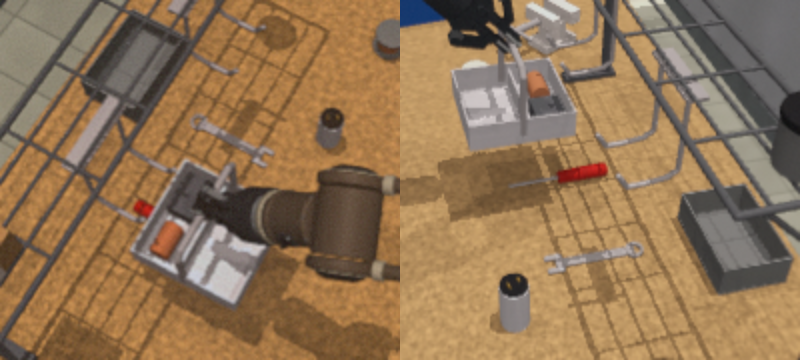

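Both views show the basket clear of the hook and level, and the free hook is now unobstructed. I'll measure it from both cameras.

Run:
```python
from h import *
for n in ['sc5','s5']:
    P=cloud(load(n))
    for lo,hi in [(-.125,-.07),(-.22,-.16)]:
        m=(P[...,2]>.24)&(P[...,2]<.36)&(P[...,0]>.57)&(P[...,0]<.75)&(P[...,1]>lo)&(P[...,1]<hi)
        q=P[m]
        if len(q)<5: print(n,'none');continue
        f=q[(q[:,2]<.262)&(q[:,0]>.618)&(q[:,0]<.66)]; st=q[q[:,2]>.30]
        print(n,len(q),'xmin',np.percentile(q,1,axis=0).round(3),'flat',np.median(f,axis=0).round(4),len(f),'stem',np.median(st,axis=0).round(4) if len(st) else '','slope dy/dx',np.polyfit(f[:,0],f[:,1],1)[0].round(3) if len(f)>8 else '')
    q=P[(abs(P[...,2]-.402)<.008)&(P[...,0]>.615)&(P[...,0]<.655)&(abs(P[...,1])<.4)]
    k=np.polyfit(q[:,1],q[:,0],1)
    for _ in range(5):
        q=q[abs(np.polyval(k,q[:,1])-q[:,0])<.006]; k=np.polyfit(q[:,1],q[:,0],1)
    print('edge',k.round(4),len(q),'x at -.143',np.polyval(k,-.143).round(4),'at .14',np.polyval(k,.142).round(4))
```

```text
sc5 95 xmin [ 0.598 -0.097  0.248] flat [ 0.6383 -0.0912  0.253 ] 34 stem [ 0.6835 -0.0903  0.3346] slope dy/dx -0.024
sc5 99 xmin [ 0.604 -0.187  0.247] flat [ 0.6391 -0.1804  0.2524] 32 stem [ 0.6859 -0.1808  0.3278] slope dy/dx -0.041
edge [-0.0283  0.6376] 936 x at -.143 0.6416 at .14 0.6336
s5 141 xmin [ 0.6   -0.102  0.248] flat [ 0.6387 -0.0983  0.2528] 39 stem [ 0.6864 -0.0975  0.3145] slope dy/dx 0.034
s5 167 xmin [ 0.602 -0.191  0.247] flat [ 0.6398 -0.1879  0.2524] 45 stem [ 0.6883 -0.1874  0.3428] slope dy/dx 0.007
edge [-0.0245  0.6382] 687 x at -.143 0.6417 at .14 0.6348
```

Call:
{"api": "play_rows", "payload": {"targets": [[-1, [0, 0, 0.3], [0, 0, 0]], [-1, [0, 0, 0.6], [0, 0, 0]], [-1, [0, 0, 0.8], [0, 0, 0]], [-1, [0, 0, 0.8], [0, 0, 0]], [-1, [0, 0, 0.8], [0, 0, 0]], [-1, [0, 0, 0.8], [0, 0, 0]], [-1, [0, 0, 0.8], [0, 0, 0]], [-1, [0, 0, 0.8], [0, 0, 0]], [-1, [0, 0, 0.8], [0, 0, 0]], [-1, [0, 0, 0.8], [0, 0, 0]], [-1, [0, 0, 0.8], [0, 0, 0]], [-1, [0.05, 0.05, 0.6], [0, 0, 0]], [-1, [0.05, 0.05, 0.3], [0, 0, 0]], [-1, [0, 0, 0.1], [0, 0, 0]], [-1, [0, 0, 0], [0, 0, 0]], [-1, [0, 0, 0], [0, 0, 0]]]}}

```text
time: 6.47
tool_pos: [0.5409, -0.1382, 0.2885]
ee_rot: [1.448, 0.701, -0.65]
contact_force: [-0.9, -0.2, -8.5]
gripper_width: 0.116
```

Run:
```python
from h import *
go((.629,-.140,.30)); snap('scene','sc6'); snap('side','s6'); snap('wrist','w6')
a=np.hstack([cv2.resize(cv2.imread('pics/sc6.png')[70:250,170:370],(400,360)),cv2.resize(cv2.imread('pics/s6.png')[120:300,180:380],(400,360))]);cv2.imwrite('pics/c6.png',a)
for n in ['sc6','s6']:
    P=cloud(load(n))
    m=(P[...,2]>.17)&(P[...,2]<.225)&(P[...,0]>.4)&(P[...,0]<.66)&(P[...,1]>-.25)&(P[...,1]<-.03)
    q=P[m]; q=q[abs(q[:,2]-np.median(q[q[:,2]>.195][:,2]))<.008]; A=np.c_[q[:,:2],np.ones(len(q))]
    print(n,len(q),np.linalg.lstsq(A,q[:,2],rcond=None)[0].round(3),cv2.minAreaRect(q[:,:2].astype(np.float32)*1000))
    m=(P[...,2]>.27)&(P[...,2]<.32)&(P[...,0]>.45)&(P[...,0]<.57)&(P[...,1]>-.25)&(P[...,1]<-.03);q=P[m]
    print('bar',[np.round(np.median(q[(q[:,1]>a)&(q[:,1]<=a+.02)],axis=0),3).tolist() for a in np.arange(-.24,-.03,.02) if ((q[:,1]>a)&(q[:,1]<=a+.02)).any()])
```

```text
tcp [ 0.5409 -0.1382  0.2885] -> [ 0.641  -0.1396  0.2857] t 6.47 w 0.116 F [-0.9 -0.2 -8.5]
shift units [2.23 2.48 0.16] turn units [-0.     0.    -0.004] q [-0.53 -0.21  2.21  0.65  0.61 -1.  ]
sc6 323 [-0.02  -0.002  0.213] ((532.7305297851562, -135.7786865234375), (182.21412658691406, 173.39395141601562), 1.6051902770996094)
bar [[0.535, -0.223, 0.286], [0.536, -0.209, 0.297], [0.536, -0.197, 0.301], [0.534, -0.172, 0.3], [0.549, -0.143, 0.306], [0.514, -0.127, 0.31], [0.532, -0.111, 0.301], [0.532, -0.09, 0.301], [0.531, -0.068, 0.3], [0.53, -0.054, 0.288]]
s6 705 [-0.016 -0.003  0.21 ] ((532.74951171875, -141.54417419433594), (180.95101928710938, 177.75387573242188), 2.2625060081481934)
bar [[0.536, -0.226, 0.284], [0.536, -0.211, 0.3], [0.535, -0.19, 0.302], [0.534, -0.17, 0.302], [0.511, -0.149, 0.309], [0.485, -0.133, 0.312], [0.535, -0.074, 0.303]]
```

View pics/c6.png

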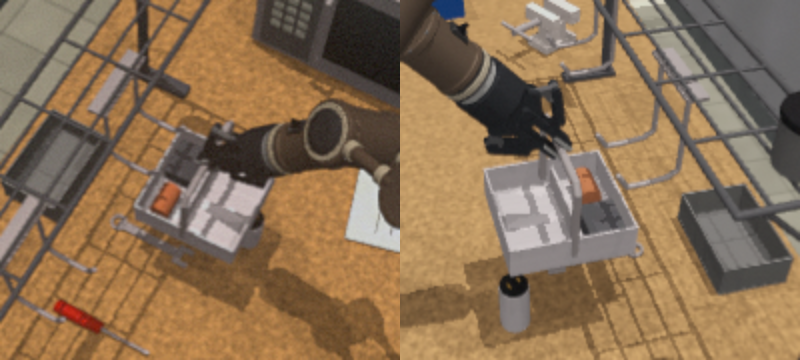

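View pics/w6.png

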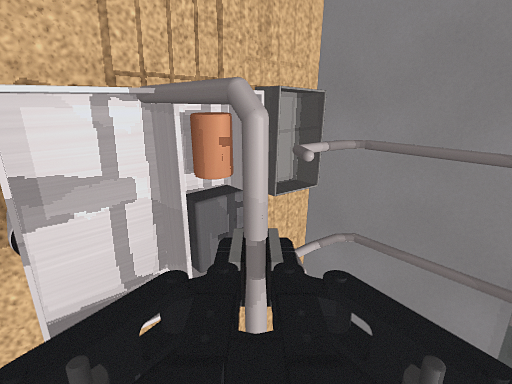

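Call:
{"api": "play_rows", "payload": {"targets": [[-1, [0.1, 0.12, 0.01], [0, 0, 0]], [-1, [0.21, 0.25, 0.01], [0, 0, 0]], [-1, [0.21, 0.25, 0.02], [0, 0, 0]], [-1, [0.21, 0.25, 0.01], [0, 0, 0]], [-1, [0.21, 0.25, 0.02], [0, 0, 0]], [-1, [0.21, 0.25, 0.01], [0, 0, 0]], [-1, [0.21, 0.25, 0.02], [0, 0, 0]], [-1, [0.21, 0.25, 0.01], [0, 0, 0]], [-1, [0.21, 0.25, 0.02], [0, 0, 0]], [-1, [0.18, 0.21, 0.01], [0, 0, 0]], [-1, [0.1, 0.12, 0], [0, 0, 0]], [-1, [0, 0, 0], [0, 0, 0]], [-1, [0, 0, 0], [0, 0, 0]]]}}

```text
time: 7.7
tool_pos: [0.637, -0.1389, 0.2891]
ee_rot: [1.448, 0.701, -0.649]
contact_force: [-0.4, -0.4, -8.6]
gripper_width: 0.108
```

Run:
```python
from h import *
go((.629,-.140,.30)); snap('wrist','w7'); snap('side','s7')
a=np.hstack([cv2.imread('pics/w7.png'),cv2.resize(cv2.imread('pics/s7.png')[140:260,230:360],(416,384))]);cv2.imwrite('pics/c7.png',cv2.resize(a,None,fx=.85,fy=.85))
```

```text
tcp [ 0.637  -0.1389  0.2891] -> [ 0.641  -0.1396  0.2857] t 7.7 w 0.108 F [-0.4 -0.4 -8.6]
shift units [0.17 0.03 0.03] turn units [-0.    -0.    -0.004] q [-0.42 -0.01  2.03  0.59  0.54 -0.88]
```

View pics/c7.png

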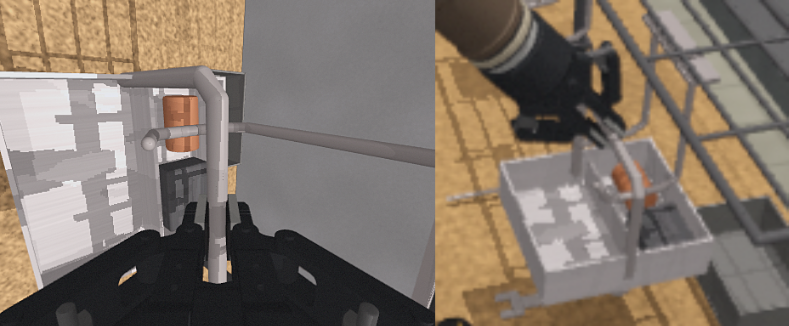

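The view matches the lifted pose at home: the prong crosses behind the bar, inside the hoop leg. I'll lower it.

Call:
{"api": "play_rows", "payload": {"targets": [[-1, [0.1, -0.083, 0], [0, 0, 0]], [-1, [0.1, -0.083, 0], [0, 0, 0]], [-1, [0.1, -0.083, 0], [0, 0, 0]], [-1, [0.1, -0.083, 0], [0, 0, 0]], [-1, [0.1, -0.083, 0], [0, 0, 0]], [-1, [0.1, -0.083, 0], [0, 0, 0]], [-1, [0.1, -0.083, 0], [0, 0, 0]], [-1, [0.1, -0.083, 0], [0, 0, 0]], [-1, [0.1, -0.083, 0], [0, 0, 0]], [-1, [0, 0, 0], [0, 0, 0]], [-1, [0, 0, 0], [0, 0, 0]]]}}

```text
time: 8.72
tool_pos: [0.6372, -0.1389, 0.2537]
ee_rot: [1.449, 0.701, -0.65]
contact_force: [0.2, -0.8, -7.3]
gripper_width: 0.117
```

Run:
```python
from h import *
go((.629,-.140,.26)); snap('wrist','w8'); snap('side','s8')
P=cloud(load('w8')); q=P[(P[...,2]>.23)&(P[...,2]<.32)&(P[...,0]>.57)&(P[...,0]<.7)&(P[...,1]<.02)]
for a in np.arange(-.13,0,.01):
    w=q[(q[:,1]>a)&(q[:,1]<=a+.01)]
    if len(w)>5: print(a.round(2),len(w),np.percentile(w,[5,50,95],axis=0)[:,[0,2]].round(3).tolist())
a=np.hstack([cv2.imread('pics/w8.png'),cv2.resize(cv2.imread('pics/s8.png')[140:260,230:360],(416,384))]);cv2.imwrite('pics/c8.png',cv2.resize(a,None,fx=.85,fy=.85))
```

```text
tcp [ 0.6372 -0.1389  0.2537] -> [ 0.641  -0.1396  0.2457] t 8.72 w 0.117 F [ 0.2 -0.8 -7.3]
shift units [ 0.28 -0.08  0.03] turn units [-0.    -0.    -0.004] q [-0.42  0.04  2.07  0.67  0.48 -0.97]
-0.13 11700 [[0.572, 0.267], [0.589, 0.305], [0.629, 0.319]]
-0.12 494 [[0.623, 0.261], [0.626, 0.267], [0.631, 0.269]]
-0.11 517 [[0.623, 0.261], [0.625, 0.267], [0.631, 0.269]]
-0.1 3250 [[0.599, 0.253], [0.655, 0.268], [0.684, 0.315]]
-0.09 1405 [[0.622, 0.254], [0.662, 0.268], [0.686, 0.315]]
-0.08 647 [[0.622, 0.261], [0.624, 0.267], [0.63, 0.269]]
-0.07 998 [[0.621, 0.235], [0.623, 0.261], [0.629, 0.268]]
-0.06 729 [[0.62, 0.232], [0.622, 0.25], [0.628, 0.259]]
```

View pics/c8.png

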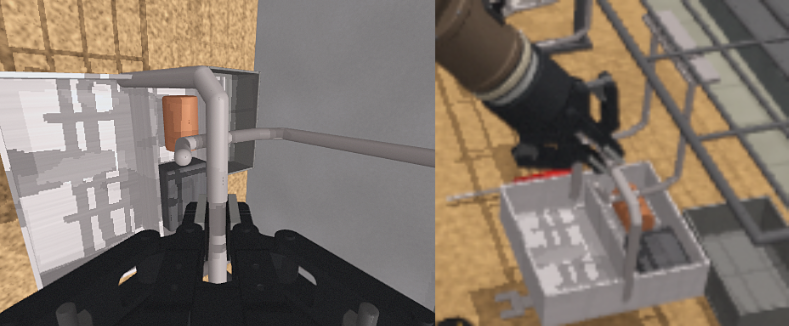

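Call:
{"api": "play_rows", "payload": {"targets": [[-1, [0.03, -0.025, 0], [0, 0, 0]], [-1, [0.03, -0.025, 0], [0, 0, 0]], [-1, [0.03, -0.025, 0], [0, 0, 0]], [-1, [0, 0, 0], [0, 0, 0]], [-1, [0, 0, 0], [0, 0, 0]]]}}

```text
time: 9.23
tool_pos: [0.6376, -0.1391, 0.251]
ee_rot: [1.448, 0.699, -0.649]
contact_force: [-0.5, -0.4, -7.9]
gripper_width: 0.112
```

Call:
{"api": "play_rows", "payload": {"targets": [[-1, [0.03, -0.025, 0], [0, 0, 0]], [-1, [0.03, -0.025, 0], [0, 0, 0]], [-1, [0, 0, 0], [0, 0, 0]], [-1, [0, 0, 0], [0, 0, 0]]]}}

```text
time: 9.57
tool_pos: [0.6387, -0.1394, 0.2506]
ee_rot: [1.448, 0.696, -0.647]
contact_force: [-2.7, 1.1, 0.2]
gripper_width: 0.118
```

The load moved onto the hook (force went from -8 N to 0 N). I'll open and back out along the tool.

Call:
{"api": "play_rows", "payload": {"targets": [[-0.6, [0, 0, 0], [0, 0, 0]], [-0.4, [0, 0, 0], [0, 0, 0]], [-0.2, [0, 0, 0], [0, 0, 0]], [0, [0, 0, 0], [0, 0, 0]], [0, [0, 0, 0], [0, 0, 0]], [0, [0, 0, 0], [0, 0, 0]], [0, [-0.3, 0, 0], [0, 0, 0]], [0, [-0.5, 0, 0], [0, 0, 0]], [0, [-0.8, 0, 0], [0, 0, 0]], [0, [-0.8, 0, 0], [0, 0, 0]], [0, [-0.8, 0, 0], [0, 0, 0]], [0, [-0.8, 0, 0], [0, 0, 0]], [0, [-0.5, 0, 0], [0, 0, 0]], [0, [0, 0, 0], [0, 0, 0]]]}}

```text
time: 10.73
tool_pos: [0.5501, -0.1431, 0.3558]
ee_rot: [1.447, 0.692, -0.646]
contact_force: [0.7, -0.2, -3.6]
gripper_width: 0.497
```

Run:
```python
from h import *
go((.457,-.186,.06),lean=40,yaw=0,jaw='y'); snap('wrist','w9'); snap('side','s9'); snap('scene','sc9')
P=cloud(load('w9')); q=P[(P[...,2]>.23)&(P[...,2]<.29)&(P[...,0]>.6)&(P[...,0]<.65)&(P[...,1]<.02)]
for a in np.arange(-.24,-.04,.02):
    w=q[(q[:,1]>a)&(q[:,1]<=a+.02)]
    if len(w)>5: print(a.round(2),len(w),np.percentile(w,[5,50,95],axis=0)[:,[0,2]].round(3).tolist())
for n in ['s9','sc9','w9']:
    P=cloud(load(n))
    m=(P[...,2]>.155)&(P[...,2]<.185)&(P[...,0]>.5)&(P[...,0]<.76)&(P[...,1]>-.26)&(P[...,1]<-.03); q=P[m]; q=q[abs(q[:,2]-.170)<.008]; A=np.c_[q[:,:2],np.ones(len(q))]
    print(n,len(q),np.linalg.lstsq(A,q[:,2],rcond=None)[0].round(3),cv2.minAreaRect(q[:,:2].astype(np.float32)*1000))
    m=(P[...,2]>.005)&(P[...,2]<.1)&(P[...,0]>.4)&(P[...,0]<.52)&(P[...,1]<-.12)&(P[...,1]>-.26);w=P[m]; w=w[(w[:,2]>.02)&(w[:,2]<.075)]
    if len(w)>20:
        A=np.c_[2*w[:,:2],np.ones(len(w))]; s=np.linalg.lstsq(A,(w[:,:2]**2).sum(1),rcond=None)[0]; print('circ',len(w),s[:2].round(4),np.sqrt(s[2]+s[0]**2+s[1]**2).round(4))
a=np.hstack([cv2.imread('pics/w9.png'),cv2.resize(cv2.imread('pics/s9.png')[140:260,230:360],(416,384))]);cv2.imwrite('pics/c9.png',cv2.resize(a,None,fx=.85,fy=.85))
```

```text
tcp [ 0.5501 -0.1431  0.3558] -> [ 0.469  -0.186   0.0457] t 10.73 w 0.497 F [ 0.7 -0.2 -3.6]
shift units [ 6.04 -8.83  1.3 ] turn units [-0.982 -0.003 -0.016] q [-0.53 -0.26  2.12  0.54  0.73 -0.87]
-0.24 68 [[0.628, 0.232], [0.629, 0.246], [0.633, 0.255]]
-0.22 278 [[0.628, 0.234], [0.63, 0.259], [0.636, 0.266]]
-0.2 419 [[0.601, 0.252], [0.628, 0.263], [0.636, 0.275]]
-0.18 259 [[0.616, 0.251], [0.628, 0.263], [0.635, 0.266]]
-0.16 240 [[0.626, 0.258], [0.628, 0.264], [0.634, 0.266]]
-0.14 248 [[0.625, 0.259], [0.627, 0.264], [0.633, 0.266]]
-0.12 267 [[0.624, 0.258], [0.626, 0.264], [0.632, 0.266]]
-0.1 461 [[0.602, 0.252], [0.625, 0.263], [0.646, 0.273]]
-0.08 409 [[0.622, 0.235], [0.624, 0.26], [0.63, 0.266]]
-0.06 156 [[0.622, 0.232], [0.624, 0.247], [0.629, 0.256]]
s9 465 [-0.    -0.     0.167] ((632.2437133789062, -144.33486938476562), (182.09188842773438, 174.36631774902344), 1.7487621307373047)
circ 174 [ 0.4565 -0.186 ] 0.022
sc9 198 [-0.009 -0.001  0.172] ((625.4478149414062, -139.34646606445312), (170.5855712890625, 175.34860229492188), 2.727313280105591)
circ 78 [ 0.4571 -0.1805] 0.0219
w9 2193 [-0.01   0.006  0.174] ((631.2442016601562, -139.26150512695312), (181.3514404296875, 172.92782592773438), 2.3854572772979736)
circ 385 [ 0.4566 -0.1828] 0.0227
```

View pics/c9.png

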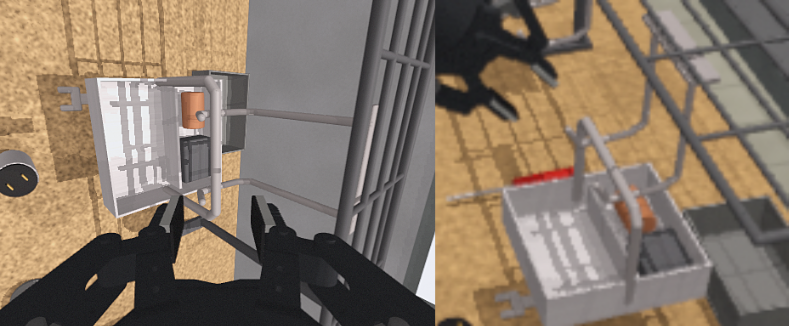

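The basket hangs level (tray slope about 0, bar centre about (0.631, -0.141, 0.260)). Next I'll pull back and turn the jaws to lie along y for the can.

Call:
{"api": "play_rows", "payload": {"targets": [[1, [-0.57, -0.68, 0], [0, 0, 0]], [1, [-0.57, -0.68, 0], [0, 0, 0]], [1, [-0.57, -0.68, 0], [0, 0, 0]], [1, [0, 0, 0], [0.078, 0, 0]], [1, [0, 0, 0], [0.078, 0, 0]], [1, [0, 0, 0], [0.078, 0, 0]], [1, [0, 0, 0], [0.078, 0, 0]], [1, [0, 0, 0], [0.078, 0, 0]], [1, [0, 0, 0], [0.078, 0, 0]], [1, [0, 0, 0], [0.078, 0, 0]], [1, [0, 0, 0], [0.078, 0, 0]], [1, [0, 0, 0], [0.078, 0, 0]], [1, [0, 0, 0], [0.078, 0, 0]], [1, [0, 0, 0], [0.078, 0, 0]], [1, [0, 0, 0], [0.078, 0, 0]], [1, [0, 0, 0], [0.078, 0, 0]], [1, [0, 0, 0], [0, 0, 0]]]}}

```text
time: 12.3
tool_pos: [0.4701, -0.1444, 0.3487]
ee_rot: [-2.842, -0.035, 1.318]
contact_force: [0.1, 0.0, -2.6]
gripper_width: 1.002
```

```bash
sed -i "s/Y=np.array(\[0,1.,0\])/Y=np.array([0,-1.,0])/" h.py
python3 - <<'E'
from h import *
go((.457,-.183,.18),lean=40,yaw=0,jaw='y')
E
```

```text
tcp [ 0.4701 -0.1444  0.3487] -> [ 0.469  -0.183   0.1657] t 12.3 w 1.002 F [ 0.1  0.  -2.6]
shift units [4.6  1.39 3.97] turn units [ 0.001 -0.003  0.015] q [-0.66 -0.43  2.24  0.59  0.85  0.61]
```

Call:
{"api": "play_rows", "payload": {"targets": [[1, [0.57, 0.18, 0.5], [0, -0.003, 0.015]], [1, [0.57, 0.18, 0.5], [0, 0, 0]], [1, [0.57, 0.18, 0.5], [0, 0, 0]], [1, [0.57, 0.18, 0.5], [0, 0, 0]], [1, [0.57, 0.18, 0.5], [0, 0, 0]], [1, [0.57, 0.18, 0.5], [0, 0, 0]], [1, [0.57, 0.18, 0.5], [0, 0, 0]], [1, [0.57, 0.14, 0.47], [0, 0, 0]], [1, [0, 0, 0], [0, 0, 0]], [1, [0, 0, 0], [0, 0, 0]]]}}

```text
time: 13.13
tool_pos: [0.4666, -0.186, 0.1671]
ee_rot: [2.844, 0.005, -1.329]
contact_force: [0.5, 0.2, -3.5]
gripper_width: 1.001
```

Run:
```python
from h import *
go((.457,-.183,.06),lean=40,yaw=0,jaw='y'); snap('wrist','w10'); snap('side','s10')
P=cloud(load('w10'))
m=(P[...,2]>.02)&(P[...,2]<.1)&(P[...,0]>.41)&(P[...,0]<.5)&(P[...,1]<-.13)&(P[...,1]>-.24);w=P[m]
print(len(w),np.percentile(w,[1,50,99],axis=0).round(3).tolist())
w=w[(w[:,2]<.075)];A=np.c_[2*w[:,:2],np.ones(len(w))]; s=np.linalg.lstsq(A,(w[:,:2]**2).sum(1),rcond=None)[0]; print('circ',len(w),s[:2].round(4),np.sqrt(s[2]+s[0]**2+s[1]**2).round(4))
a=np.hstack([cv2.imread('pics/w10.png'),cv2.resize(cv2.imread('pics/s10.png')[190:310,180:310],(416,384))]);cv2.imwrite('pics/c10.png',cv2.resize(a,None,fx=.85,fy=.85))
```

```text
tcp [ 0.4666 -0.186   0.1671] -> [ 0.469  -0.183   0.0457] t 13.13 w 1.001 F [ 0.5  0.2 -3.5]
shift units [ 3.16 -0.1   2.53] turn units [0.002 0.001 0.001] q [-0.75 -0.09  2.4   1.06  0.53 -0.05]
2606 [[0.434, -0.204, 0.081], [0.454, -0.183, 0.089], [0.476, -0.162, 0.094]]
circ 0 [0. 0.] 0.0
```

View pics/c10.png

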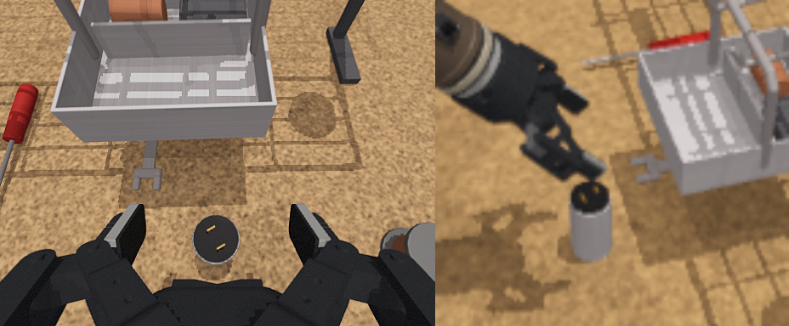

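Run:
```python
from h import *
d=load('s9'); print(pts(d,[[250,342],[250,350],[237,262]]).round(3))
d=load('w10'); print(pts(d,[[478,275],[490,285]]).round(3))
```

```text
[[ 0.445 -0.415  0.052]
 [ 0.441 -0.435  0.052]
 [ 0.458 -0.187  0.089]]
[[ 0.465 -0.392  0.046]
 [ 0.456 -0.398  0.049]]
```

Call:
{"api": "play_rows", "payload": {"targets": [[1, [0.4, -0.05, 0.32], [0, 0, 0]], [1, [0.4, -0.05, 0.32], [0, 0, 0]], [1, [0.4, 0, 0.32], [0, 0, 0]], [1, [0.4, 0, 0.32], [0, 0, 0]], [1, [0.4, 0, 0.32], [0, 0, 0]], [1, [0.4, 0, 0.32], [0, 0, 0]], [1, [0.4, 0, 0.32], [0, 0, 0]], [1, [0.35, 0, 0.28], [0, 0, 0]], [1, [0, 0, 0], [0, 0, 0]], [1, [0, 0, 0], [0, 0, 0]]]}}

```text
time: 14.07
tool_pos: [0.4717, -0.1849, 0.0494]
ee_rot: [2.845, 0.002, -1.32]
contact_force: [0.2, 0.2, -3.9]
gripper_width: 0.999
```

Run:
```python
from h import *
go((.457,-.183,.06),lean=40,yaw=0,jaw='y'); snap('wrist','w11'); snap('side','s11')
a=np.hstack([cv2.imread('pics/w11.png'),cv2.resize(cv2.imread('pics/s11.png')[190:310,180:310],(416,384))]);cv2.imwrite('pics/c11.png',cv2.resize(a,None,fx=.85,fy=.85))
```

```text
tcp [ 0.4717 -0.1849  0.0494] -> [ 0.469  -0.183   0.0457] t 14.07 w 0.999 F [ 0.2  0.2 -3.9]
shift units [ 0.04 -0.06  0.15] turn units [ 0.003 -0.002 -0.001] q [-0.74  0.26  2.43  1.78  0.46 -0.85]
```

View pics/c11.png

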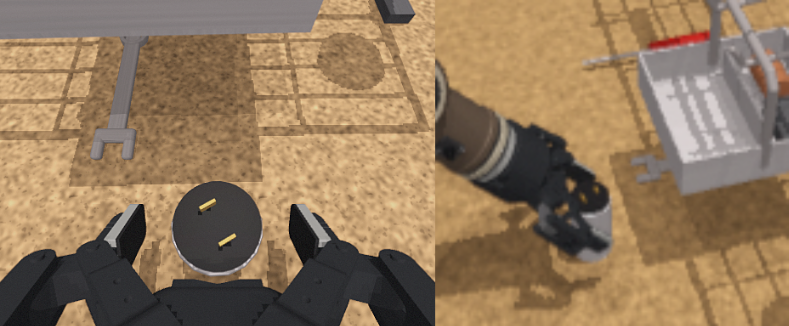

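The can sits centred between the fingers at about (217,228), so I'll close on it.

Call:
{"api": "play_rows", "payload": {"targets": [[1, [0.04, -0.04, 0.15], [0, 0, 0]], [0.3, [0, 0, 0], [0, 0, 0]], [0.1, [0, 0, 0], [0, 0, 0]], [-1, [0, 0, 0], [0, 0, 0]], [-1, [0, 0, 0], [0, 0, 0]], [-1, [0, 0, 0], [0, 0, 0]], [-1, [0, 0, 0], [0, 0, 0]], [-1, [0, 0, 0], [0, 0, 0]], [-1, [0, 0, 0], [0, 0, 0]]]}}

```text
time: 14.92
tool_pos: [0.469, -0.1839, 0.0456]
ee_rot: [2.846, 0.0, -1.319]
contact_force: [-4.0, -0.5, 6.4]
gripper_width: 0.523
```

Run:
```python
from h import *
go((.457,-.183,.06),lean=40,yaw=0,jaw='y')
```

```text
tcp [ 0.469  -0.1839  0.0456] -> [ 0.469  -0.183   0.0457] t 14.92 w 0.523 F [-4.  -0.5  6.4]
shift units [-0.   -0.03 -0.  ] turn units [ 0.003 -0.003 -0.001] q [-0.74  0.27  2.43  1.81  0.47 -0.88]
```

Call:
{"api": "play_rows", "payload": {"targets": [[-1, [-0.15, 0, -0.13], [0, 0, 0]], [-1, [-0.35, 0, -0.29], [0, 0, 0]], [-1, [-0.6, 0, -0.5], [0, 0, 0]], [-1, [-0.6, 0, -0.5], [0, 0, 0]], [-1, [-0.6, 0, -0.5], [0, 0, 0]], [-1, [-0.6, 0, -0.5], [0, 0, 0]], [-1, [-0.6, 0, -0.5], [0, 0, 0]], [-1, [-0.6, 0, -0.5], [0, 0, 0]], [-1, [-0.5, 0, -0.42], [0, 0, 0]], [-1, [-0.3, 0, -0.25], [0, 0, 0]], [-1, [0, 0, 0], [0, 0, 0]], [-1, [0, 0, 0], [0, 0, 0]]]}}

```text
time: 15.92
tool_pos: [0.4669, -0.1825, 0.2357]
ee_rot: [2.844, 0.002, -1.323]
contact_force: [-0.7, 0.0, -5.2]
gripper_width: 0.527
```

Run:
```python
from h import *
go((.578,-.142,.25),lean=40,yaw=0,jaw='y'); snap('wrist','w12'); snap('side','s12')
a=np.hstack([cv2.imread('pics/w12.png'),cv2.resize(cv2.imread('pics/s12.png')[140:310,180:364],(416,384))]);cv2.imwrite('pics/c12.png',cv2.resize(a,None,fx=.85,fy=.85))
```

```text
tcp [ 0.4669 -0.1825  0.2357] -> [ 0.59   -0.142   0.2357] t 15.92 w 0.527 F [-0.7  0.  -5.2]
shift units [ 2.64 -1.34 -3.14] turn units [ 0.003 -0.001 -0.001] q [-0.74 -0.24  2.36  0.82  0.64  0.25]
```

View pics/c12.png

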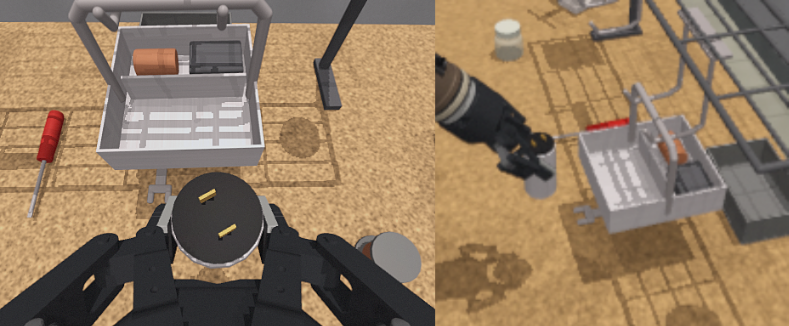

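The can is held upright and clear of the basket. I'll carry it over the front half.

Call:
{"api": "play_rows", "payload": {"targets": [[-1, [0.13, -0.14, -0.16], [0, 0, 0]], [-1, [0.26, -0.3, -0.31], [0, 0, 0]], [-1, [0.26, -0.3, -0.31], [0, 0, 0]], [-1, [0.26, -0.3, -0.31], [0, 0, 0]], [-1, [0.26, -0.2, -0.31], [0, 0, 0]], [-1, [0.26, -0.1, -0.31], [0, 0, 0]], [-1, [0.26, 0, -0.31], [0, 0, 0]], [-1, [0.26, 0, -0.31], [0, 0, 0]], [-1, [0.26, 0, -0.31], [0, 0, 0]], [-1, [0.26, 0, -0.31], [0, 0, 0]], [-1, [0.16, 0, -0.19], [0, 0, 0]], [-1, [0, 0, 0], [0, 0, 0]], [-1, [0, 0, 0], [0, 0, 0]]]}}

```text
time: 17.1
tool_pos: [0.5899, -0.1417, 0.2353]
ee_rot: [2.844, 0.003, -1.325]
contact_force: [1.5, -0.1, -5.0]
gripper_width: 0.526
```

Run:
```python
from h import *
go((.578,-.142,.183),lean=40,yaw=0,jaw='y'); snap('wrist','w13'); snap('side','s13'); snap('scene','sc13')
a=np.hstack([cv2.imread('pics/w13.png'),cv2.resize(cv2.imread('pics/s13.png')[130:250,220:350],(416,384))]);cv2.imwrite('pics/c13.png',cv2.resize(a,None,fx=.85,fy=.85))
P=cloud(load('w13'))
m=(P[...,2]>.155)&(P[...,2]<.185)&(P[...,0]>.5)&(P[...,0]<.76)&(P[...,1]>-.26)&(P[...,1]<-.03);q=P[m]; print('rim',np.percentile(q,[1,99],axis=0).round(3).tolist(),cv2.minAreaRect(q[:,:2].astype(np.float32)*1000))
m=(P[...,2]>.262)&(P[...,2]<.3)&(P[...,0]>.54)&(P[...,0]<.615)&(P[...,1]>-.18)&(P[...,1]<-.10)
q=P[m]; print('can top',len(q),np.percentile(q,[1,50,99],axis=0).round(3).tolist())
```

```text
tcp [ 0.5899 -0.1417  0.2353] -> [ 0.59   -0.142   0.1687] t 17.1 w 0.526 F [ 1.5 -0.1 -5. ]
shift units [1.7  0.   1.42] turn units [ 0.003 -0.    -0.   ] q [-0.46 -0.03  2.17  0.72  0.45  0.54]
rim [[0.541, -0.226, 0.155], [0.722, -0.055, 0.181]] ((631.31689453125, -140.65147399902344), (180.9366455078125, 170.8091278076172), 2.2440364360809326)
can top 15507 [[0.549, -0.179, 0.264], [0.569, -0.14, 0.279], [0.596, -0.101, 0.3]]
```

View pics/c13.png

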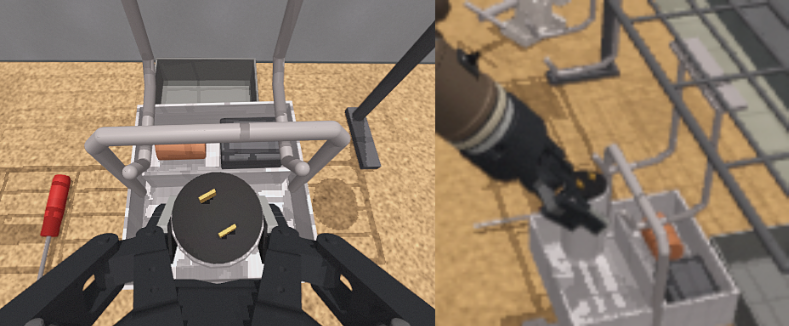

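Call:
{"api": "play_rows", "payload": {"targets": [[-1, [0.2, 0, 0.168], [0, 0, 0]], [-1, [0.2, 0, 0.168], [0, 0, 0]], [-1, [0.2, 0, 0.168], [0, 0, 0]], [-1, [0.2, 0, 0.168], [0, 0, 0]], [-1, [0.2, 0, 0.168], [0, 0, 0]], [-1, [0.2, 0, 0.168], [0, 0, 0]], [-1, [0.2, 0, 0.168], [0, 0, 0]], [-1, [0.1, 0, 0.084], [0, 0, 0]], [-1, [0, 0, 0], [0, 0, 0]], [-1, [0, 0, 0], [0, 0, 0]]]}}

```text
time: 18.08
tool_pos: [0.5898, -0.1425, 0.1775]
ee_rot: [2.845, 0.0, -1.323]
contact_force: [0.5, 0.4, -5.3]
gripper_width: 0.527
```

Run:
```python
from h import *
go((.578,-.142,.183),lean=40,yaw=0,jaw='y'); snap('side','s14'); snap('wrist','w14')
a=np.hstack([cv2.imread('pics/w14.png'),cv2.resize(cv2.imread('pics/s14.png')[130:250,220:350],(416,384))]);cv2.imwrite('pics/c14.png',cv2.resize(a,None,fx=.85,fy=.85))
```

```text
tcp [ 0.5898 -0.1425  0.1775] -> [ 0.59   -0.142   0.1687] t 18.08 w 0.527 F [ 0.5  0.4 -5.3]
shift units [ 0.23 -0.02  0.18] turn units [ 0.002 -0.001 -0.001] q [-0.46  0.08  2.21  0.97  0.35  0.26]
```

View pics/c14.png

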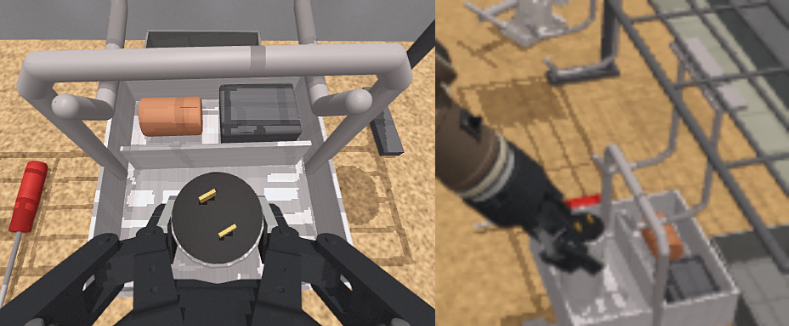

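Call:
{"api": "play_rows", "payload": {"targets": [[-1, [0.05, 0, 0.042], [0, 0, 0]], [-1, [0.05, 0, 0.042], [0, 0, 0]], [-1, [0.05, 0, 0.042], [0, 0, 0]], [-1, [0.025, 0, 0.021], [0, 0, 0]], [-1, [0, 0, 0], [0, 0, 0]], [-1, [0, 0, 0], [0, 0, 0]]]}}

```text
time: 18.68
tool_pos: [0.59, -0.1423, 0.1704]
ee_rot: [2.845, 0.001, -1.323]
contact_force: [0.2, -0.6, -5.2]
gripper_width: 0.524
```

Call:
{"api": "play_rows", "payload": {"targets": [[-1, [0.025, 0, 0.021], [0, 0, 0]], [-1, [0, 0, 0], [0, 0, 0]], [-1, [0, 0, 0], [0, 0, 0]]]}}

```text
time: 18.93
tool_pos: [0.59, -0.1424, 0.1696]
ee_rot: [2.845, 0.001, -1.323]
contact_force: [-0.5, 0.7, -5.0]
gripper_width: 0.522
```

Call:
{"api": "play_rows", "payload": {"targets": [[-1, [0.025, 0, 0.021], [0, 0, 0]], [-1, [0.025, 0, 0.021], [0, 0, 0]], [-1, [0, 0, 0], [0, 0, 0]], [-1, [0, 0, 0], [0, 0, 0]]]}}

```text
time: 19.27
tool_pos: [0.5906, -0.1426, 0.1683]
ee_rot: [2.845, 0.001, -1.321]
contact_force: [0.6, 0.5, -3.8]
gripper_width: 0.523
```

The force is back at its no-load level, so the can is on the tray floor. I'll open slowly.

Call:
{"api": "play_rows", "payload": {"targets": [[0.07, [0, 0, 0], [0, 0, 0]], [0.12, [0, 0, 0], [0, 0, 0]], [0.18, [0, 0, 0], [0, 0, 0]], [0.25, [0, 0, 0], [0, 0, 0]], [0.32, [0, 0, 0], [0, 0, 0]], [0.4, [0, 0, 0], [0, 0, 0]], [0.4, [0, 0, 0], [0, 0, 0]], [0.4, [0, 0, 0], [0, 0, 0]]]}}

```text
time: 19.93
tool_pos: [0.59, -0.1424, 0.1676]
ee_rot: [2.845, 0.001, -1.323]
contact_force: [0.0, -0.4, -3.2]
gripper_width: 0.703
```

Run:
```python
from h import *
go((.578,-.142,.183),lean=40,yaw=0,jaw='y'); snap('side','s15'); snap('wrist','w15')
a=np.hstack([cv2.imread('pics/w15.png'),cv2.resize(cv2.imread('pics/s15.png')[130:250,220:350],(416,384))]);cv2.imwrite('pics/c15.png',cv2.resize(a,None,fx=.85,fy=.85))
```

```text
tcp [ 0.59   -0.1424  0.1676] -> [ 0.59   -0.142   0.1687] t 19.93 w 0.703 F [ 0.  -0.4 -3.2]
shift units [-0.03 -0.01 -0.02] turn units [ 0.003 -0.001 -0.001] q [-0.46  0.1   2.22  1.03  0.34  0.2 ]
```

View pics/c15.png

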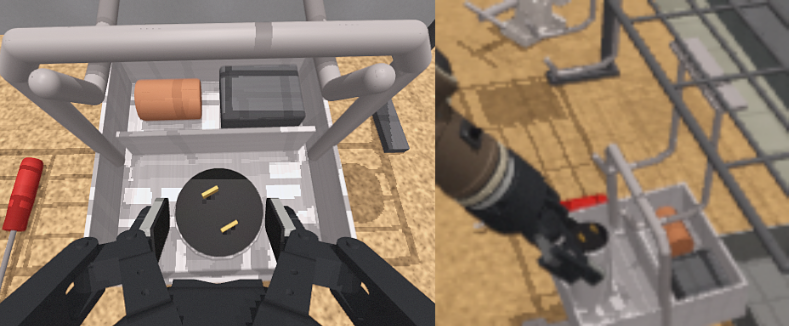

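The can is free, with a gap on both sides. The basket has taken a small nose-down tilt from the can's weight, as expected. I'll retreat along the tool axis.

Call:
{"api": "play_rows", "payload": {"targets": [[0.4, [-0.15, 0, 0], [0, 0, 0]], [0.4, [-0.3, 0, 0], [0, 0, 0]], [0.4, [-0.4, 0, 0], [0, 0, 0]], [0.4, [-0.6, 0, 0], [0, 0, 0]], [0.4, [-0.8, 0, 0], [0, 0, 0]], [0.4, [-0.8, 0, 0], [0, 0, 0]], [0.4, [-0.8, 0, 0], [0, 0, 0]], [0.4, [-0.8, 0, 0], [0, 0, 0]], [0.4, [-0.4, 0, 0], [0, 0, 0]], [0.4, [0, 0, 0], [0, 0, 0]], [0.4, [0, 0, 0], [0, 0, 0]], [0.4, [0, 0, 0], [0, 0, 0]], [0.4, [0, 0, 0], [0, 0, 0]], [0.4, [0, 0, 0], [0, 0, 0]]]}}

```text
time: 21.2
tool_pos: [0.4922, -0.1418, 0.2821]
ee_rot: [2.844, 0.003, -1.326]
contact_force: [0.2, 0.9, -3.1]
gripper_width: 0.699
```

Run:
```python
from h import *
go((.578,-.142,.183),lean=40,yaw=0,jaw='y'); snap('side','s16'); snap('wrist','w16')
a=np.hstack([cv2.imread('pics/w16.png'),cv2.resize(cv2.imread('pics/s16.png')[130:250,220:350],(416,384))]);cv2.imwrite('pics/c16.png',cv2.resize(a,None,fx=.85,fy=.85))
for n in ['w16','s16']:
    P=cloud(load(n))
    q=P[(P[...,2]>.255)&(P[...,2]<.29)&(P[...,0]>.61)&(P[...,0]<.65)&(P[...,1]>-.17)&(P[...,1]<-.11)]
    print(n,'bar',len(q),np.percentile(q,[5,50,97],axis=0).round(3).tolist() if len(q) else '')
    m=(P[...,0]>.53)&(P[...,0]<.73)&(P[...,1]>-.24)&(P[...,1]<-.045)&(P[...,2]>.14)&(P[...,2]<.2)
    q=P[m]; e=np.r_[q[q[:,1]>-.06],q[q[:,1]<-.218]]; print('side rim',np.polyfit(e[:,0],e[:,2],1).round(3),len(e))
    m=(P[...,0]>.53)&(P[...,0]<.62)&(P[...,1]>-.175)&(P[...,1]<-.11)&(P[...,2]>.195)&(P[...,2]<.235)
    q=P[m]; q=q[q[:,2]<.222]; print('can top',len(q),np.percentile(q,[1,50,99],axis=0).round(3).tolist(), np.linalg.lstsq(np.c_[q[:,:2],np.ones(len(q))],q[:,2],rcond=None)[0].round(3))
```

```text
tcp [ 0.4922 -0.1418  0.2821] -> [ 0.59   -0.142   0.1687] t 21.2 w 0.699 F [ 0.2  0.9 -3.1]
shift units [ 4.99  0.01 -0.07] turn units [ 0.002 -0.     0.   ] q [-0.59 -0.31  2.3   0.64  0.65  0.55]
w16 bar 1199 [[0.624, -0.167, 0.258], [0.626, -0.139, 0.264], [0.633, -0.112, 0.266]]
side rim [0.097 0.1  ] 2126
can top 1685 [[0.565, -0.162, 0.195], [0.583, -0.142, 0.203], [0.604, -0.12, 0.21]] [ 0.189 -0.001  0.093]
s16 bar 67 [[0.625, -0.165, 0.259], [0.629, -0.14, 0.264], [0.636, -0.112, 0.266]]
side rim [0.08  0.107] 621
can top 157 [[0.566, -0.166, 0.195], [0.586, -0.148, 0.203], [0.606, -0.125, 0.209]] [0.12  0.096 0.146]
```

View pics/c16.png

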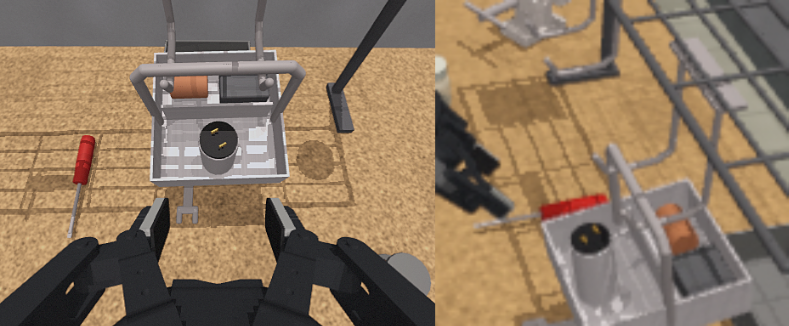

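The can stands in the front half and the basket tilts about 0.09 rad (limit 0.25). I'll back away a bit more, let it settle and recheck.

Call:
{"api": "play_rows", "payload": {"targets": [[0.4, [-0.5, 0, 0], [0, 0, 0]], [0.4, [-0.5, 0, 0], [0, 0, 0]], [0.4, [0, 0, 0], [0, 0, 0]], [0.4, [0, 0, 0], [0, 0, 0]], [0.4, [0, 0, 0], [0, 0, 0]], [0.4, [0, 0, 0], [0, 0, 0]], [0.4, [0, 0, 0], [0, 0, 0]], [0.4, [0, 0, 0], [0, 0, 0]], [0.4, [0, 0, 0], [0, 0, 0]], [0.4, [0, 0, 0], [0, 0, 0]], [0.4, [0, 0, 0], [0, 0, 0]], [0.4, [0, 0, 0], [0, 0, 0]]]}}

```text
time: 22.3
tool_pos: [0.4731, -0.1422, 0.3064]
ee_rot: [2.845, 0.001, -1.323]
contact_force: [0.8, 0.8, -3.9]
gripper_width: 0.702
```

Run:
```python
from h import *
snap('side','s17'); snap('wrist','w17')
for n in ['w17','s17']:
    P=cloud(load(n))
    q=P[(P[...,2]>.255)&(P[...,2]<.29)&(P[...,0]>.61)&(P[...,0]<.65)&(P[...,1]>-.17)&(P[...,1]<-.11)]
    print(n,'bar',len(q),np.percentile(q,[5,50,97],axis=0).round(3).tolist())
    m=(P[...,0]>.53)&(P[...,0]<.73)&(P[...,1]>-.24)&(P[...,1]<-.045)&(P[...,2]>.14)&(P[...,2]<.2)
    q=P[m]; e=np.r_[q[q[:,1]>-.06],q[q[:,1]<-.218]]; print('side rim',np.polyfit(e[:,0],e[:,2],1).round(3),len(e))
    m=(P[...,0]>.53)&(P[...,0]<.62)&(P[...,1]>-.175)&(P[...,1]<-.11)&(P[...,2]>.195)&(P[...,2]<.222); q=P[m]; print('can top',np.median(q,axis=0).round(3))
bot.sign_off()
```

```text
w17 bar 933 [[0.624, -0.167, 0.258], [0.627, -0.14, 0.264], [0.634, -0.112, 0.266]]
side rim [0.009 0.156] 1812
can top [ 0.576 -0.141  0.208]
s17 bar 67 [[0.626, -0.168, 0.26], [0.629, -0.14, 0.264], [0.636, -0.112, 0.267]]
side rim [0.031 0.138] 615
can top [ 0.581 -0.15   0.207]
the job is handed in; nothing more can be done
```

I moved the basket from its hook to the empty double hook without setting it down. I then stood the capacitor upright in the free front half of the basket, backed the arm away and handed the job in at about 22 s of the 72 s allowed. The sign-off reports no verdict.

**Basket on the free hook, after letting go and before the capacitor went in:**
- The bar centre measured about (0.631, -0.141, 0.260). The measured seat was (0.629, -0.140, 0.260).
- The tray was level to within about 0.01 rad.

**Final check, after the capacitor went in:**
- **Bar height:** its top is still at 0.266 m, so it is on the prongs.
- **Basket tilt:** the two cameras gave 0.01 and 0.03 rad. Just after release they gave 0.10 and 0.08 rad. The basket is therefore probably swinging slowly, but every reading is well below the 0.25 rad limit.
- **Capacitor:** its top measured about (0.58, -0.145), within about 1 cm of the middle of the free half. In the last pictures I viewed, taken about 1 s before hand-in, it stood upright and the robot touched nothing.
- **Capacitor tilt:** fits to its top just after release gave 0.12 and 0.19 rad. These were noisy and I did not repeat them, but both are below the 0.35 rad limit.

I saw no contact with the screwdriver, wrench, jar or spool, but I did not measure their positions again at the end.

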